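Lock the welding turntable and stow the test pieces

TASK

Make the welding bench safe at the end of the shift. First turn the yellow turntable by its crank until the hole in its lug lines up with the hole in the base's blue lug, and push the red-handled lock pin down through both until its collar sits on the lug. Then pack every welded test piece that is on the bench side by side into the front compartment of the open drawer, each one down on its floor, and after that push the drawer fully home; leave the tools and other odds and ends where they are.

Things in the scene. Friction and masses are not known exactly. Their poses are not given: they have to be found in the camera images.
- table_plate (a joint): turning of the yellow turntable plate about its upright axis, rad, counter-clockwise from above positive; at 0 the hole in its lug stands exactly over the hole in the base's blue lug. Friction (about 0.15 N m) holds it where it is left. It turns from -1.4 to 1.4.
- turn_axis (a point): point on the turntable's axis at the height of the yellow plate's top (59 mm above the work surface); fixed; its axes are those of the fixed base: -x points to the hole in the base's lug. The yellow plate is a 120 mm disc, 12 mm thick, with a holed lug on one side and a crank lug on the other, and a steel boss in the middle 56 mm wide and 14 mm high.
- base_hole (a point): centre of the mouth of the 18 mm through hole in the fixed blue lug of the turntable's base, on the lug's top face, 45 mm above the work surface and 85 mm from the axis; lug 44 mm wide and 15 mm thick, open below. z up.
- plate_hole (a point): centre of the mouth of the 18 mm through hole in the yellow lug of the turning plate, on its top face, 59 mm above the work surface, 85 mm from the axis; lug 44 mm wide, 12 mm thick, running 2 mm above the blue lug.
- crank (a point): point on the black upright crank post of the turning plate, 30 mm above the plate's top and 20 mm below the post's end; post 20 mm in diameter, 50 mm tall, 85 mm from the axis, opposite the holed lug. It turns with the plate; it can be gripped from above and led round.
- pin_grip (a point): lock pin, at the centre of its red round grip (20 mm in diameter, 36 mm tall). The pin's z axis points up along it. Below the grip: a steel collar 28 mm in diameter and 6 mm thick, then a 14 mm shank 38 mm long with a tapered nose. The grip's centre is 24 mm above the collar's underside and 62 mm above the tip. It starts upright in the hole of a grey rest block (56 x 56 x 45 mm), its collar on the block.
- pin_collar (a point): the centre of the underside of the lock pin's collar; when the pin is fully home this lies on the yellow lug's top, 14 mm above base_hole.
- drawer (a joint): how far the drawer is open, m; 0 is fully home against its stop (0.19 is its limit). Friction of about 2.5 N holds it where it is left. It stands open at the start; pushed on its grey front it slides home.
- drawer_in (a point): centre of the floor of the drawer's front compartment, on the floor's top (12 mm above the work surface); it moves with the drawer; x points into the green drawer unit (the way the drawer closes), z up. Compartment 112 mm (x) by 232 mm (y); side walls 22 mm above the floor, rear partition 38 mm, front panel 50 mm. The unit's opening is 64 mm and its top 70 mm above the work surface.
- drawer_front (a point): point on the outer face of the drawer's front panel, mid-width, 45 mm above the work surface (panel 252 mm wide, its top edge 62 mm above the work surface); push it along its x axis.
- piece0 (a point): welded test piece p0: square tube stub with a dark weld bead round its middle, 40 x 40 mm, 40 mm high; this point is at its centre (20 mm above its underside), z up, x along the first size given (a good way to grip it). It may be absent.
- piece1 (a point): welded test piece p1: steel pipe stub with a weld bead round its middle, 44 mm in diameter, 40 mm high; this point is at its centre (20 mm above its underside), z up, x along the first size given (a good way to grip it). It may be absent.
- piece2 (a point): welded test piece p2: steel block of two plates butt-welded, bead across the top, 50 x 30 mm (x, y), 40 mm high; this point is at its centre (20 mm above its underside), z up, x along the first size given (a good way to grip it). It may be absent.
- piece3 (a point): welded test piece p3: copper-coloured pipe stub with a weld bead round its middle, 42 mm in diameter, 40 mm high; this point is at its centre (20 mm above its underside), z up, x along the first size given (a good way to grip it). It may be absent.
- piece4 (a point): welded test piece p4: solid round steel bar stub with a weld bead round its middle, 36 mm in diameter, 40 mm high; this point is at its centre (20 mm above its underside), z up, x along the first size given (a good way to grip it). It may be absent.
- piece5 (a point): welded test piece p5: blue-primed block of two plates butt-welded, bead across the top, 44 x 34 mm (x, y), 40 mm high; this point is at its centre (20 mm above its underside), z up, x along the first size given (a good way to grip it). It may be absent.
- hammer: bystander, to be left where it is: hammer, 240 mm long, lying; origin at its underside.
- brush: bystander, to be left where it is: brush, 200 mm long, lying; origin at its underside.
- collar: bystander, to be left where it is: plain steel ring, 52 mm in diameter, 18 mm high; origin at its underside.
- spray: bystander, to be left where it is: blue spray can, 56 mm in diameter, 160 mm tall; origin at its underside.
- magnet: bystander, to be left where it is: red magnetic welding square, two legs of 90 mm, 20 mm high; origin at its underside.
- offcut: bystander, to be left where it is: flat rusty offcut, 90 x 35 x 12 mm; origin at its underside.

How it is judged:
On the way, in this order (a step that is already met when the one before it is completed fails the run):
1. the lock pin is through both lugs, its collar down on the yellow lug (horizontal distance between each of pin_collar, plate_hole and base_hole below 0.005 m and z of pin_collar in the frame of base_hole below 0.018 m and angle between pin_collar's own z axis and vertical below 0.12 rad), for 0.3 s.
2. every test piece lies in the drawer's front compartment, while the drawer is still open (x of piece0 in the frame of drawer_in between -0.056 and 0.056 m and y of piece0 in the frame of drawer_in between -0.116 and 0.116 m and z of piece0 in the frame of drawer_in between 0.005 and 0.03 m and x of piece1 in the frame of drawer_in between -0.056 and 0.056 m and y of piece1 in the frame of drawer_in between -0.116 and 0.116 m and z of piece1 in the frame of drawer_in between 0.005 and 0.03 m and x of piece2 in the frame of drawer_in between -0.056 and 0.056 m and y of piece2 in the frame of drawer_in between -0.116 and 0.116 m and z of piece2 in the frame of drawer_in between 0.005 and 0.03 m and x of piece3 in the frame of drawer_in between -0.056 and 0.056 m and y of piece3 in the frame of drawer_in between -0.116 and 0.116 m and z of piece3 in the frame of drawer_in between 0.005 and 0.03 m and x of piece4 in the frame of drawer_in between -0.056 and 0.056 m and y of piece4 in the frame of drawer_in between -0.116 and 0.116 m and z of piece4 in the frame of drawer_in between 0.005 and 0.03 m and x of piece5 in the frame of drawer_in between -0.056 and 0.056 m and y of piece5 in the frame of drawer_in between -0.116 and 0.116 m and z of piece5 in the frame of drawer_in between 0.005 and 0.03 m and value of joint drawer above 0.05 m), for 0.2 s.
3. the drawer is pushed fully home (value of joint drawer below 0.005 m), for 0.3 s.
At the end, for the whole second after the job is handed in: Lock pin upright (0.12 rad) through both holes, collar within 4 mm of the yellow lug and 5 mm of the base hole axis, holes within 5 mm of each other; every piece present in the front compartment, centre 5 to 30 mm above its floor; drawer within 5 mm of home (all of step 1 and x of piece0 in the frame of drawer_in between -0.056 and 0.056 m and y of piece0 in the frame of drawer_in between -0.116 and 0.116 m and z of piece0 in the frame of drawer_in between 0.005 and 0.03 m and x of piece1 in the frame of drawer_in between -0.056 and 0.056 m and y of piece1 in the frame of drawer_in between -0.116 and 0.116 m and z of piece1 in the frame of drawer_in between 0.005 and 0.03 m and x of piece2 in the frame of drawer_in between -0.056 and 0.056 m and y of piece2 in the frame of drawer_in between -0.116 and 0.116 m and z of piece2 in the frame of drawer_in between 0.005 and 0.03 m and x of piece3 in the frame of drawer_in between -0.056 and 0.056 m and y of piece3 in the frame of drawer_in between -0.116 and 0.116 m and z of piece3 in the frame of drawer_in between 0.005 and 0.03 m and x of piece4 in the frame of drawer_in between -0.056 and 0.056 m and y of piece4 in the frame of drawer_in between -0.116 and 0.116 m and z of piece4 in the frame of drawer_in between 0.005 and 0.03 m and x of piece5 in the frame of drawer_in between -0.056 and 0.056 m and y of piece5 in the frame of drawer_in between -0.116 and 0.116 m and z of piece5 in the frame of drawer_in between 0.005 and 0.03 m and value of joint drawer below 0.005 m); the robot touches nothing.
It fails at once if a bystander (hammer, brush, ring, spray can, magnetic square, offcut) is moved more than 40 mm (distance of any of hammer, brush, collar, spray, magnet, offcut from where it was at the start of the episode above 0.04 m).
Of p0, p1, p2, p3, p4, p5 only 3 to 5 are there at a start; the rules pass over those that are not, and their reading is None.
At some moment in a run one of p0, p1, p3, p4 may be knocked a few centimetres aside while the robot is not near it.
It also fails if it takes over 210 s, if anything falls off the work surface, if the arm or the gripper's body presses on something with over 40 N, if the wrist force passes 120 N, or if a joint passes its speed limit or range.

ROBOT

A 6-joint arm with a two-finger parallel gripper is mounted at the origin on the work surface. World frame = base frame: x ahead of the robot, y to its left, z up, the work surface at z = 0. Lengths are in m, angles in rad, forces in N, time in s.
With the tool pointing down it reaches from about 0.2 to 0.875 m from the base axis. Payload 3.4 kg.
Tool frame: the origin (TCP) lies between the finger pads; the fingertips stand 25 mm ahead of it and the grasp point (between the pads) lies 6 mm ahead of it (r.nose_length is the z of the fingertips in the tool frame, in m); z points along the fingers, y is the line along which they close (so a half turn about z gives the same grasp; the last joint's range is limited). The gripper opens to 94 mm and grips with 3 to 60 N. Pads are 16 mm wide; open, the fingers measure 119 mm over their backs; the gripper's body (75 mm by 177 mm) begins 78 mm behind the grasp point.
Start: joints at [-1.452, 0.276, 1.505, -0, 1.361, -0.121], TCP at [0.137, -0.559, 0.23] pointing down, gripper open.
Joint ranges: [-2.89, 2.89], [-0.75, 2.08], [0.22, 2.7], [-1.18, 4.32], [0.11, 2.71], [-2.7, 2.7]. Speed limits (rad/s): [2.57, 2.57, 3.14, 3.14, 3.14, 3.14].

INTERFACE

Orientations are given as a unit quaternion [w, x, y, z].
In Python, from plant import r, gripper_to, inverse_kinematics, vision, models, telemetry gives the robot as it stands. Calls block until the motion is done:
- r.move_to(position, orientation): joint-space move of the TCP to a pose.
- r.move_l(position, rot=None, vel=0.15, guard=None): straight line of the TCP; rot=None keeps the orientation; vel is the mean speed in m/s. With guard (N) it stops when the force on the tool has changed by that much, and returns True; else False.
- r.movej(angles): joint-space move.
- gripper_to(opening, f_grip=None): finger opening in m; f_grip is the grip in N (None keeps the last); returns when the fingers have stopped.
- r.hold(seconds).
- inverse_kinematics(position, orientation): joint angles nearest the present ones, or None.
- vision.snapshot(name): name is "scene" or "top"; returns the picture (384x512x3 uint8, red, green, blue); there is no depth.
- vision.get_calibration(name): a dict with "fx", "fy", "cx", "cy" (pixels), "position" and "orientation" of the camera in the world. Camera axes: x right, y down, z forward; pixel columns grow to the right and rows downward; lengths in m; the calibration is good to about 2 mm. A picture is of the moment at which its call begins. get_calibration takes no time and is no camera call.
A pose or a line that the arm cannot do raises r.PlanningError and nothing moves.
- r.sign_off(): hands the job in; it is judged then, once.
Trained networks look in the newest picture that a camera, given by its name, has taken for a name from the list of things; names that differ only in an ending like _2 or _b are one class to them, and where a whole thing is asked for, a point or a joint stands for the part that bears it (a point fixed in the world has none). Each returns a list of dicts, best first, with "score" (0 to 1); they miss things now and then, are a little off and sometimes report something else, mostly with a low value. They report only what shows in the picture. A call takes as long as a camera call.
- models.boxes_of(thing, camera): "at" ([x, y, z] in m, in world coordinates, good to about 4 mm: the middle of the surface that is visible of it).
- models.regions_of(thing, camera): "pixels" (384x512 bool, what is visible of it).
- models.mark_of(thing, camera): "at" ([x, y, z] in m, in world coordinates, good to about 4 mm: a listed point, or the origin of a listed thing).
Readings, each from a call of its own:
- telemetry.current_t(): time.
- telemetry.current_joints(): joint angles.
- telemetry.current_dq(): joint speeds.
- telemetry.current_joint_efforts(): joint torques, N m.
- telemetry.current_ee_pos(): TCP position.
- telemetry.current_tool_rot(): TCP orientation.
- telemetry.current_wrist_force(): force on the tool from outside, world axes, zero at the start.
- telemetry.current_torque(): the same for the moment, N m.
- telemetry.current_opening(): finger opening in m.
- telemetry.current_finger_force(): force on a finger pad.
Only numpy, scipy, OpenCV 4.12 (cv2) and the standard library are available. Lean on these libraries where they do the work, as an engineer would, in place of code of your own. Each camera call takes 0.05 s, during which the arm holds its last target. There are 200 camera calls.

## Working session

There is one attempt and no reset: what is moved stays moved. The work goes in short steps, each a Python script; the robot and the scene stay as the last script left them, time stands still between calls to the robot, and variables do not carry over. Pictures are saved under pics/ and viewed, at most 14 in all, crops included, and the job is handed in when it is done.

```bash
ls; mkdir -p pics; cat > h.py <<'E'
import numpy as np, cv2
from plant import r, gripper_to, inverse_kinematics, vision, models, telemetry
from scipy.spatial.transform import Rotation as R
def snap(n,f=None):
    im=vision.snapshot(n)
    if f: cv2.imwrite('pics/'+f,im[:,:,::-1])
    return im
def cam(n):
    c=vision.get_calibration(n); q=c['orientation']
    return c,np.array(c['position']),R.from_quat([q[1],q[2],q[3],q[0]]).as_matrix()
def pix(n,p):
    c,t,M=cam(n); v=M.T@(np.array(p)-t); return c['fx']*v[0]/v[2]+c['cx'],c['fy']*v[1]/v[2]+c['cy']
def ray(n,u,v,z):
    c,t,M=cam(n); d=M@np.array([(u-c['cx'])/c['fx'],(v-c['cy'])/c['fy'],1]); return t+d*(z-t[2])/d[2]
E
python3 - <<'E'
from h import *
for n in('scene','top'):
    snap(n,n+'0.png'); c,t,M=cam(n); print(n,c)
for th in ['turn_axis','base_hole','plate_hole','crank','pin_grip','pin_collar','drawer_in','drawer_front']+['piece%d'%i for i in range(6)]+['hammer','brush','collar','spray','magnet','offcut']:
  for n in('scene','top'):
    m=models.mark_of(th,n)
    print(th,n,[(np.round(d['at'],3).tolist(),round(d['score'],2)) for d in m[:2]])
print(telemetry.current_t())
E
```

```text
pics
scene {'fx': 368.7645739377904, 'fy': 368.7645739377904, 'cx': 258.2125799289539, 'cy': 191.81589019086636, 'position': array([1.13010307, 0.00306001, 0.61865113]), 'orientation': array([-0.28122492,  0.65639331,  0.64329401, -0.27610357])}
top {'fx': 352.0906543040593, 'fy': 352.0906543040593, 'cx': 256.8370590384871, 'cy': 190.82066984042652, 'position': array([0.50250747, 0.02143028, 0.93042995]), 'orientation': array([-0.02620334,  0.71274276, -0.69971312,  0.04138472])}
turn_axis scene [([0.602, 0.013, 0.059], 0.85)]
turn_axis top [([0.405, -0.082, 0.002], 0.71), ([0.489, -0.283, 0.012], 0.55)]
base_hole scene [([0.512, 0.022, 0.045], 0.62), ([0.601, 0.013, 0.058], 0.5)]
base_hole top [([0.515, 0.025, 0.046], 0.83)]
plate_hole scene [([0.532, -0.038, 0.058], 0.9)]
plate_hole top [([0.53, -0.038, 0.059], 0.96), ([0.752, 0.002, 0.002], 0.36)]
crank scene [([0.664, 0.059, 0.09], 0.65), ([0.601, 0.014, 0.058], 0.22)]
crank top [([0.666, 0.062, 0.089], 0.65)]
pin_grip scene [([0.442, 0.095, 0.069], 0.44)]
pin_grip top [([0.443, 0.091, 0.07], 0.57)]
pin_collar scene [([0.44, 0.09
[... 1349 characters left out ...]
ammer top [([0.748, 0.005, 0.003], 0.59), ([0.422, -0.287, 0.044], 0.54)]
brush scene [([0.359, 0.228, 0.0], 0.96), ([0.667, 0.059, 0.087], 0.68)]
brush top [([0.367, 0.224, 0.0], 0.63)]
collar scene [([0.394, 0.006, -0.006], 0.63)]
collar top [([0.395, 0.006, 0.001], 0.63)]
spray scene [([0.794, 0.192, -0.007], 0.88), ([0.618, 0.312, 0.018], 0.41)]
spray top [([0.795, 0.19, 0.003], 0.92), ([0.751, 0.005, 0.002], 0.49)]
magnet scene [([0.758, 0.264, -0.006], 0.67), ([0.671, 0.057, 0.089], 0.38)]
magnet top [([0.762, 0.266, -0.002], 0.8), ([0.598, 0.011, 0.059], 0.65)]
offcut scene [([0.407, -0.079, -0.001], 0.87)]
offcut top [([0.404, -0.08, -0.002], 0.77), ([0.442, 0.219, 0.024], 0.38)]
2.1
```

```bash
python3 - <<'E'
from h import *
for n in('scene','top'):
    im=cv2.imread('pics/%s0.png'%n); cv2.imwrite('pics/%s0b.png'%n,cv2.resize(im,(800,600),interpolation=cv2.INTER_CUBIC))
    for f in (models.mark_of,models.boxes_of):
        print(n,f.__name__,[(np.round(d['at'],3).tolist(),round(d['score'],2)) for d in f('piece0',n)])
E
```

```text
scene call [([0.443, 0.217, 0.019], 0.66), ([0.538, 0.31, 0.02], 0.61), ([0.618, 0.31, 0.023], 0.59)]
scene call [([0.63, 0.306, 0.035], 0.92), ([0.552, 0.303, 0.036], 0.82), ([0.462, 0.217, 0.041], 0.69)]
top call [([0.537, 0.309, 0.02], 0.74), ([0.597, 0.016, 0.056], 0.66), ([0.444, 0.218, 0.023], 0.63), ([0.618, 0.306, 0.02], 0.62), ([0.488, -0.284, 0.011], 0.33)]
top call [([0.537, 0.304, 0.04], 0.74), ([0.618, 0.301, 0.041], 0.71), ([0.446, 0.217, 0.042], 0.67)]
```

View pics/top0b.png

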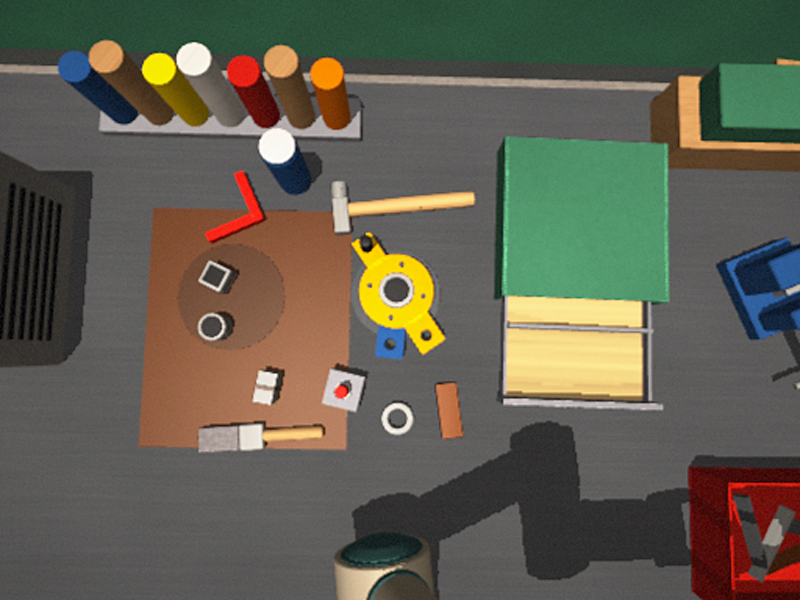

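View pics/scene0b.png

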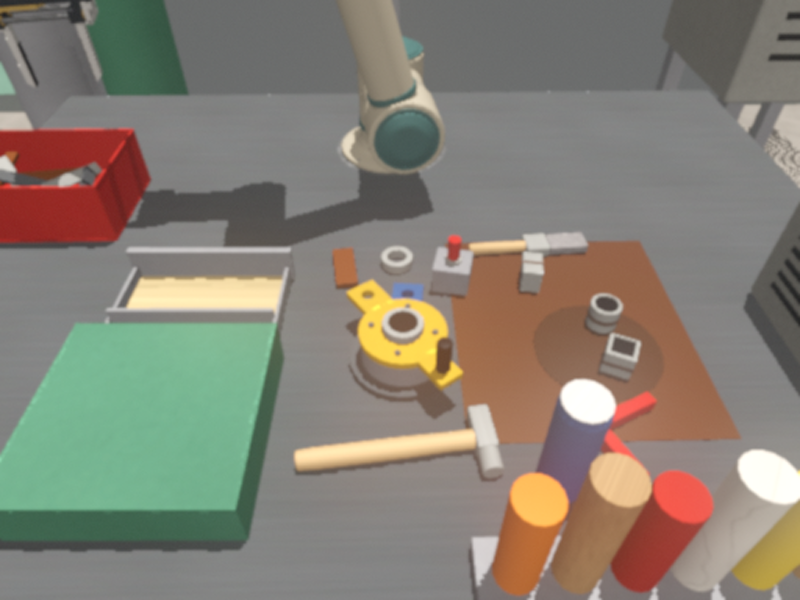

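```bash
python3 - <<'E'
from h import *
a=cv2.imread('pics/top0.png')[140:270,195:295]; b=cv2.imread('pics/scene0.png')[145:265,215:315]
a=cv2.resize(a,None,fx=4,fy=4,interpolation=cv2.INTER_CUBIC); b=cv2.resize(b,None,fx=4,fy=4,interpolation=cv2.INTER_CUBIC)
o=np.zeros((520,800,3),np.uint8); o[:a.shape[0],:400]=a; o[:b.shape[0],400:]=b
cv2.imwrite('pics/crop1.png',o)
# colour blobs in top and scene
for n in('top','scene'):
    im=cv2.imread('pics/%s0.png'%n); hsv=cv2.cvtColor(im,cv2.COLOR_BGR2HSV)
    s=[(195,140),(215,145)][n=='scene']; 
    for nm,lo,hi in(('yellow',(20,150,80),(32,255,255)),('blue',(100,120,60),(125,255,255))):
        m=cv2.inRange(hsv,lo,hi); mm=np.zeros_like(m); mm[140:270,195:320]=m[140:270,195:320]
        cs,_=cv2.findContours(mm,cv2.RETR_CCOMP,cv2.CHAIN_APPROX_NONE)
        for c in cs:
            M=cv2.moments(c)
            if M['m00']>8:
                u,v=M['m10']/M['m00'],M['m01']/M['m00']; print(n,nm,M['m00'],round(u,1),round(v,1),np.round(ray(n,u,v,.045 if nm=='blue' else .059),4)[:2])
for p in([.601,.013,.059],[.5135,.0235,.045],[.531,-.038,.059]): print(np.round([pix('top',p),pix('scene',p)],1).tolist())
E
```

```text
top yellow 2214.5 254.9 188.4 [0.5922 0.0083]
top yellow 49.0 272.3 214.1 [ 0.5292 -0.0359]
top yellow 11.0 249.7 203.0 [0.5556 0.0207]
top yellow 11.0 270.3 189.0 [ 0.5915 -0.0301]
top yellow 12.5 236.1 182.1 [0.607  0.0553]
top yellow 446.5 253.3 185.2 [0.6002 0.0124]
top yellow 13.5 256.6 168.7 [0.6419 0.005 ]
top blue 303.0 249.5 219.1 [0.516  0.0204]
top blue 45.5 249.3 219.8 [0.5144 0.0207]
scene yellow 2327.5 256.1 212.0 [0.6031 0.0089]
scene yellow 18.5 254.1 225.3 [0.6395 0.0042]
scene yellow 18.5 278.4 211.6 [0.6029 0.0552]
scene yellow 16.0 236.9 207.1 [ 0.5881 -0.0316]
scene yellow 619.5 257.5 207.4 [0.5897 0.0118]
scene yellow 22.5 234.9 189.7 [ 0.5342 -0.0371]
[[253.1, 184.9], [258.1, 211.3]]
[[248.2, 220.1], [262.0, 187.6]]
[[273.2, 213.4], [234.5, 188.7]]
```

View pics/crop1.png

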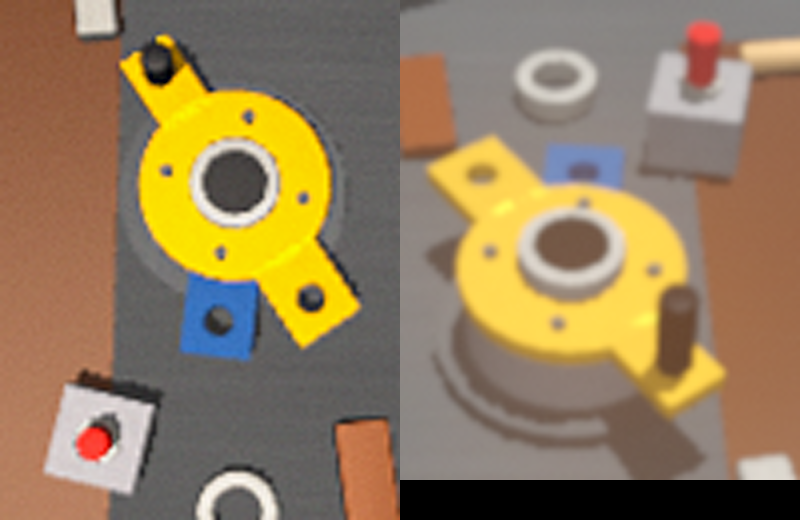

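```bash
cat >> h.py <<'E'
def down(a):
    x=np.array([np.cos(a),np.sin(a),0]); z=np.array([0,0,-1.]); q=R.from_matrix(np.c_[x,np.cross(z,x),z]).as_quat()
    return [q[3],q[0],q[1],q[2]]
def best(p,a):
    "yaw a or a+pi, whichever keeps the last joint near its middle"
    o=[]
    for b in(a,a+np.pi):
        j=inverse_kinematics(p,down(b))
        if j is not None: o.append((abs(j[5]),b))
    return min(o)[1]
AX=np.array([.599,.0125]); BA=np.radians(173.3)
E
python3 - <<'E'
from h import *
f0,f1=np.radians(36.4),BA-np.pi
P=lambda f,z:[*(AX+.085*np.array([np.cos(f),np.sin(f)])),z]
a=best(P((f0+f1)/2,.2),(f0+f1)/2)-(f0+f1)/2
r.move_to(P(f0,.2),down(f0+a)); gripper_to(.06,20)
print('guard',r.move_l(P(f0,.096),guard=12)); gripper_to(0.0,20); print(telemetry.current_opening(),telemetry.current_finger_force())
for f in np.linspace(f0,f1,10)[1:]:
    r.move_l(P(f,.096),down(f+a),vel=.06); print(np.round(telemetry.current_wrist_force(),1))
gripper_to(.06); r.move_l(P(f1,.2)); 
print(telemetry.current_t(),telemetry.current_ee_pos(),telemetry.current_joints())
j=inverse_kinematics([.3,.0,.35],down(0))
r.move_to([.3,-.25,.3],down(0))
snap('top','top1.png'); snap('scene','scene1.png')
for th in('plate_hole','crank','pin_grip'):
  for n in('scene','top'): print(th,n,[(np.round(d['at'],4).tolist(),round(d['score'],2)) for d in models.mark_of(th,n)[:2]])
a=cv2.imread('pics/top1.png')[140:270,195:295]; b=cv2.imread('pics/scene1.png')[145:265,215:315]
a=cv2.resize(a,None,fx=4,fy=4,interpolation=cv2.INTER_CUBIC); b=cv2.resize(b,None,fx=4,fy=4,interpolation=cv2.INTER_CUBIC)
o=np.zeros((520,800,3),np.uint8); o[:a.shape[0],:400]=a; o[:b.shape[0],400:]=b
cv2.imwrite('pics/crop2.png',o)
E
```

```text
guard False
0.019671699763531694 20.000301003456116
[ 1.  -1.4  1.4]
[ 0.1 -0.9  2. ]
[ 0.1 -1.1  3. ]
[-0.2 -0.9  2.9]
[-1.3  0.3  4.2]
[-0.3 -0.1  3.6]
[-0.5 -0.7  5. ]
[-0.3 -0.6  5.1]
[-1.5 -0.7  5.7]
11.4417 [0.68277586 0.00263059 0.19908342] [-9.79601162e-02  4.56123079e-01  1.30185056e+00 -1.15277291e-05
  1.38532848e+00  1.58981868e+00]
plate_hole scene [([0.5132, 0.0232, 0.0598], 0.59), ([0.6837, -0.0019, 0.0892], 0.33)]
plate_hole top [([0.5169, 0.0192, 0.062], 0.6)]
crank scene [([0.6814, 0.0025, 0.0899], 0.61)]
crank top [([0.6782, 0.0032, 0.0909], 0.74), ([0.7933, 0.1932, 0.0025], 0.46)]
pin_grip scene [([0.4407, 0.0942, 0.0671], 0.47), ([0.4424, 0.2188, 0.022], 0.24)]
pin_grip top [([0.4401, 0.0943, 0.0713], 0.67)]
```

View pics/crop2.png

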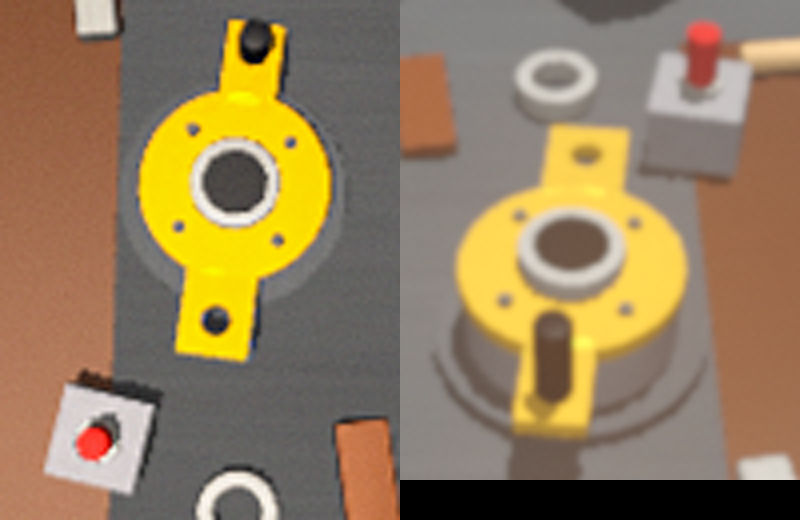

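```bash
python3 - <<'E'
from h import *
for n in('top','scene'):
  for k in(0,1):
    im=cv2.imread('pics/%s%d.png'%(n,k)); hsv=cv2.cvtColor(im,cv2.COLOR_BGR2HSV)
    for nm,lo,hi in(('yellow',(18,120,80),(34,255,255)),('blue',(100,80,60),(125,255,255)),('red',(0,170,90),(6,255,255))):
        m=cv2.inRange(hsv,lo,hi); mm=np.zeros_like(m); mm[140:270,195:320]=m[140:270,195:320]
        cs,h=cv2.findContours(mm,cv2.RETR_CCOMP,cv2.CHAIN_APPROX_NONE)
        for c,hh in zip(cs,h[0]):
            M=cv2.moments(c)
            if M['m00']>8:
                u,v=M['m10']/M['m00'],M['m01']/M['m00']; print(n,k,nm,'hole' if hh[3]>=0 else 'out',M['m00'],round(u,1),round(v,1),np.round(ray(n,u,v,{'blue':.045,'yellow':.059,'red':.075}[nm]),4)[:2],c[:,0,1].min() if nm=='red' else '')
E
```

```text
top 0 yellow out 2275.5 254.8 188.2 [0.5927 0.0086] 
top 0 yellow hole 42.0 272.3 214.1 [ 0.5292 -0.0358] 
top 0 yellow hole 8.5 249.6 202.8 [0.5562 0.0208] 
top 0 yellow hole 11.0 270.3 189.0 [ 0.5915 -0.0301] 
top 0 yellow hole 9.5 236.2 182.2 [0.6068 0.0552] 
top 0 yellow hole 434.0 253.4 185.2 [0.6001 0.0123] 
top 0 yellow hole 8.5 256.6 168.8 [0.6416 0.0049] 
top 0 blue out 318.5 249.4 219.3 [0.5156 0.0205] 
top 0 blue hole 41.0 249.3 219.8 [0.5142 0.0208] 
top 0 red out 38.0 218.3 250.3 [0.4397 0.0936] 247
top 1 yellow out 2268.5 252.8 188.8 [0.5911 0.0136] 
top 1 yellow hole 43.0 248.3 219.5 [0.5148 0.0232] 
top 1 yellow hole 10.0 264.0 199.5 [ 0.565  -0.0147] 
top 1 yellow hole 9.5 239.2 196.2 [0.572 0.047] 
top 1 yellow hole 9.5 267.2 175.2 [ 0.626  -0.0218] 
top 1 yellow hole 436.0 253.4 185.2 [0.6002 0.0122] 
top 1 yellow hole 9.5 242.8 171.8 [0.6333 0.0393] 
top 1 red out 38.0 218.2 250.4 [0.4395 0.0938] 247
scene 0 yellow out 2514.0 256.5 212.5 [0.6043 0.0096] 
scene 0 yellow hole 11.0 254.0 225.3 [0.6396 0.004 ] 
scene 0 yellow hole 9.5 278.2 211.8 [0.6033 0.0548] 
scene 0 yellow hole 11.0 237.0 207.3 [ 0.5886 -0.0313] 
scene 0 yellow hole 564.0 257.4 207.5 [0.5899 0.0117] 
scene 0 yellow hole 10.0 235.0 189.5 [ 0.5336 -0.0369] 
scene 0 blue out 85.5 260.5 185.2 [0.5055 0.0204] 
scene 0 red out 14.5 290.6 153.7 [0.4278 0.0944] 152
scene 1 yellow out 2608.0 257.2 214.0 [0.6086 0.011 ] 
scene 1 yellow hole 205.0 252.7 234.0 [0.6621 0.0011] 
scene 1 yellow hole 11.0 271.0 221.7 [0.6305 0.0386] 
scene 1 yellow hole 11.0 241.0 219.3 [ 0.6229 -0.0224] 
scene 1 yellow hole 9.5 273.2 200.2 [0.5689 0.0461] 
scene 1 yellow hole 562.5 257.3 207.6 [0.5903 0.0116] 
scene 1 yellow hole 8.5 260.8 184.6 [0.5188 0.0206] Traceback (most recent call last):
  File "<stdin>", line 8, in <module>
TypeError: 'NoneType' object is not subscriptable
```

```bash
python3 - <<'E'
from h import *
px,py=.4408,.0937
a2=best([px,py,.2],BA); a1=a2+np.pi/2
if inverse_kinematics([px,py,.2],down(a1)) is None: a1=a2-np.pi/2
gripper_to(.06,8)
r.move_to([px,py,.2],down(a1)); print('g',r.move_l([px,py,.081],guard=10)); gripper_to(0,8); print(telemetry.current_opening(),np.round(telemetry.current_wrist_force(),1))
gripper_to(.05); r.move_l([px,py,.12]); r.move_l([px,py,.12],down(a2)); print('g',r.move_l([px,py,.079],guard=10)); gripper_to(0,40); print(telemetry.current_opening(),telemetry.current_finger_force(),np.round(telemetry.current_wrist_force(),1))
r.move_l([px,py,.18],vel=.1); print(telemetry.current_opening(),np.round(telemetry.current_wrist_force(),1),telemetry.current_ee_pos())
bx,by=.5145,.0215
r.move_l([bx,by,.18]); r.move_l([bx,by,.145])
snap('top','top2.png'); snap('scene','scene2.png')
for th in('pin_grip','pin_collar','plate_hole'):
  for n in('scene','top'): print(th,n,[(np.round(d['at'],4).tolist(),round(d['score'],2)) for d in models.mark_of(th,n)[:2]])
b=cv2.imread('pics/scene2.png')[90:240,165:365]
cv2.imwrite('pics/crop3.png',cv2.resize(b,None,fx=4,fy=4,interpolation=cv2.INTER_CUBIC))
print(telemetry.current_t())
E
```

```text
g False
0.01979858504621514 [-0.6 -0.5  1.2]
g False
0.019371884556754124 40.00089347362518 [-0.9 -0.1  4.4]
0.01919473496725032 [ 0.1  0.4 -1.5] [0.44024645 0.09364721 0.17934133]
pin_grip scene [([0.5147, 0.0205, 0.1337], 0.83), ([0.7505, 0.0029, -0.0021], 0.68)]
pin_grip top []
pin_collar scene [([0.5134, 0.0184, 0.1121], 0.59)]
pin_collar top [([0.4211, -0.2825, 0.0456], 0.55)]
plate_hole scene [([0.5155, 0.023, 0.0564], 0.61), ([0.4896, -0.2829, 0.0172], 0.39)]
plate_hole top [([0.6816, 0.005, 0.0878], 0.66)]
23.425
```

View pics/crop3.png

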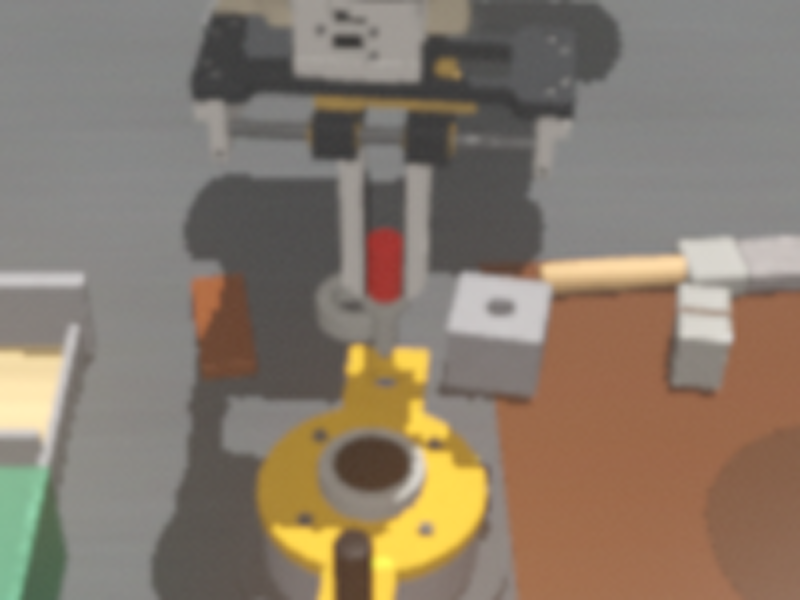

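```bash
cat > ins.py <<'E'
from h import *
bx,by=.5145,.0215
def go(x,y):
    g=r.move_l([x,y,.0925],vel=.03,guard=10); z=telemetry.current_ee_pos()[2]
    print(round(x,4),round(y,4),g,round(z,4),np.round(telemetry.current_wrist_force(),1)); return z
for dx,dy in((0,0),(0,-.0015),(0,.0015),(.0015,0),(-.0015,0),(.0015,-.002),(-.0015,-.002),(.002,.002),(-.002,.002),(0,.003),(0,-.003)):
    z=go(bx+dx,by+dy)
    if z<.097: break
    r.move_l([bx+dx,by+dy,z+.006],vel=.05)
print(telemetry.current_t())
E
python3 ins.py
```

```text
0.5145 0.0215 False 0.0934 [-1.9 -0.2  5.1]
25.325
```

```bash
cat >> h.py <<'E'
def hull(n,thing,z):
    out=[]
    for d in models.regions_of(thing,n):
        v,u=np.nonzero(d['pixels']); 
        if len(u)<20: continue
        w=np.array([ray(n,a,b,z)[:2] for a,b in zip(u,v)]); rect=cv2.minAreaRect((w*1000).astype(np.float32))
        out.append((round(d['score'],2),len(u),np.round(rect[0],1).tolist(),np.round(rect[1],1).tolist(),round(rect[2],1)))
    return out
E
python3 - <<'E'
from h import *
gripper_to(.045); r.move_l([.5145,.0215,.19],vel=.12)
r.move_to([.3,-.05,.3],down(0))
snap('top','top3.png'); snap('scene','scene3.png')
for th in('pin_collar','pin_grip','piece0','drawer_front','drawer_in'):
  for n in('scene','top'): print(th,n,[(np.round(d['at'],4).tolist(),round(d['score'],2)) for d in models.mark_of(th,n)[:4]])
print(hull('top','piece0',.04)); print('drawer',hull('top','drawer_in',.04))
T=cv2.imread('pics/top3.png'); S=cv2.imread('pics/scene3.png'); f=lambda i,s:cv2.resize(i,s,interpolation=cv2.INTER_CUBIC)
o=np.zeros((600,800,3),np.uint8); o[:300,:400]=f(T[160:265,120:260],(400,300)); o[:300,400:]=f(T[170:275,310:450],(400,300)); o[300:,:400]=f(S[130:235,215:355],(400,300)); o[300:,400:]=f(S[145:250,310:450],(400,300))
cv2.imwrite('pics/crop4.png',o); print(telemetry.current_t())
E
```

```text
pin_collar scene [([0.5152, 0.0212, 0.0588], 0.66)]
pin_collar top [([0.3669, 0.2252, 0.0016], 0.62), ([0.5113, 0.022, 0.059], 0.61), ([0.7523, 0.0043, 0.0008], 0.37)]
pin_grip scene [([0.5172, 0.0183, 0.0818], 0.7)]
pin_grip top [([0.5136, 0.0213, 0.0877], 0.65), ([0.4865, -0.289, 0.0138], 0.19)]
piece0 scene [([0.6214, 0.3082, 0.0216], 0.86), ([0.5377, 0.3118, 0.0223], 0.6), ([0.4435, 0.2191, 0.0211], 0.55)]
piece0 top [([0.4414, 0.2204, 0.0221], 0.67), ([0.6207, 0.3063, 0.0191], 0.58), ([0.5378, 0.3072, 0.0192], 0.51)]
drawer_front scene [([0.4195, -0.2882, 0.0385], 0.62)]
drawer_front top [([0.4212, -0.2858, 0.0442], 0.69), ([0.7582, 0.264, 0.0018], 0.5)]
drawer_in scene [([0.4907, -0.2853, 0.0132], 0.72)]
drawer_in top [([0.4878, -0.2856, 0.0114], 0.96)]
[(0.85, 337, [618.8, 303.9], [52.5, 42.8], 66.1), (0.57, 267, [442.8, 216.7], [34.5, 49.5], 81.8), (0.53, 311, [537.7, 303.1], [42.7, 50.4], 1.1)]Traceback (most recent call last):
  File "<stdin>", line 7, in <module>
  File "h.py", line 31, in hull
    w=np.array([ray(n,a,b,z)[:2] for a,b in zip(u,v)]); rect=cv2.minAreaRect((w*1000).astype(np.float32))
                ~~~^^^^^^^^^
  File "h.py", line 14, in ray
    c,t,M=cam(n); d=M@np.array([(u-c['cx'])/c['fx'],(v-c['cy'])/c['fy'],1]); return t+d*(z-t[2])/d[2]
          ~~~^^^
  File "h.py", line 9, in cam
    c=vision.get_calibration(n); q=c['orientation']
ValueError: time passes only in moves, steps and waits
```

```bash
sed -i 's/^def cam(n):/import functools\n@functools.lru_cache(None)\ndef cam(n):/' h.py; python3 - <<'E'
from h import *
print('drawer',hull('top','drawer_in',.05),hull('top','drawer_front',.062))
T=cv2.imread('pics/top3.png'); S=cv2.imread('pics/scene3.png'); f=lambda i,s:cv2.resize(i,s,interpolation=cv2.INTER_CUBIC)
o=np.zeros((600,800,3),np.uint8); o[:300,:400]=f(T[160:265,120:260],(400,300)); o[:300,400:]=f(T[170:275,310:450],(400,300)); o[300:,:400]=f(S[130:235,215:355],(400,300)); o[300:,400:]=f(S[145:250,310:450],(400,300))
cv2.imwrite('pics/crop4.png',o); print(telemetry.current_t())
E
```

```text
drawer [(0.74, 6715, [506.9, -283.0], [265.4, 173.5], 88.7)] [(0.24, 2247, [595.8, 12.1], [198.5, 117.4], 15.7)]
30.0083
```

View pics/crop4.png

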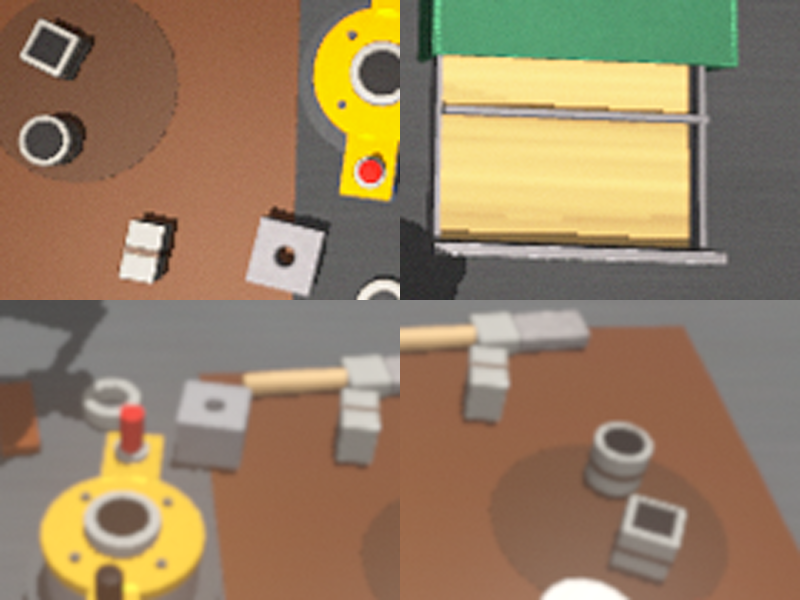

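```bash
cat >> h.py <<'E'
DR=np.array([.4885,-.2855]); DY=np.radians(-1.3)
def look(tag=None):
    out=[]
    for n in('top','scene'):
        snap(n,tag and n+tag+'.png'); l=[d for d in models.mark_of('piece0',n) if abs(d['at'][2]-.02)<.02]; out+=[(n,d['score'],np.round(d['at'],4)) for d in l]
    print(*out,sep='\n'); print(hull('top','piece0',.04)); return out
def pick(p,yaw,op):
    z=.030
    a=best([*p,.2],yaw); gripper_to(op,40); r.move_to([*p,.2],down(a)); 
    r.move_l([*p,.08],vel=.25); print('g',r.move_l([*p,z],vel=.1,guard=10),telemetry.current_ee_pos()); gripper_to(0,40); w=telemetry.current_opening(); r.move_l([*p,.2],vel=.2)
    print('held',w,telemetry.current_opening(),telemetry.current_finger_force(),telemetry.current_t()); return telemetry.current_opening()
def place(y,w,x=0):
    p=DR+R.from_euler('z',DY).as_matrix()[:2,:2]@[x,y]; a=best([*p,.2],DY)
    r.move_to([*p,.2],down(a)); r.move_l([*p,.07],vel=.2); print('g',r.move_l([*p,.0425],vel=.05,guard=8),telemetry.current_ee_pos(),np.round(telemetry.current_wrist_force(),1))
    gripper_to(w+.012); r.move_l([*p,.2],vel=.2); print('t',telemetry.current_t())
E
python3 - <<'E'
from h import *
w=pick([.6195,.3075],np.radians(-24),.062)
if w>.03: place(-.066,w)
look('4')
E
```

```text
g False [0.62005353 0.30775288 0.03067028]
held 0.039539531621864396 0.039483919937072905 39.83764886856079 35.0417
g True [ 0.48651772 -0.35104379  0.04252384] [-0.3 -0.   3.6]
t 40.15
('top', 0.82, array([ 0.4886, -0.3534,  0.032 ]))
('top', 0.52, array([0.5388, 0.3073, 0.0193]))
('scene', 0.97, array([0.5374, 0.3078, 0.0195]))
('scene', 0.85, array([ 0.486 , -0.3518,  0.0322]))
('scene', 0.85, array([0.4403, 0.2171, 0.0207]))
('scene', 0.19, array([ 0.4878, -0.2843,  0.0146]))
[(0.69, 315, [441.0, 216.2], [37.1, 53.3], 81.0), (0.64, 321, [537.6, 306.7], [42.7, 52.6], 1.0), (0.58, 2836, [598.6, 11.9], [143.1, 197.2], 51.5), (0.57, 342, [487.7, -347.8], [53.7, 40.7], 89.0)]
```

```bash
python3 - <<'E'
from h import *
w=pick([.538,.308],0,.066)
if w>.03: place(.066,w)
look('5')
E
```

```text
g False [0.53864423 0.30828829 0.03074422]
held 0.04329067060915516 0.04350377142231162 39.99930560588837 45.9833
g True [ 0.48957289 -0.21921516  0.04252697] [ 0.4 -0.6  3.3]
t 50.625
('top', 0.84, array([0.442 , 0.2198, 0.0229]))
('scene', 0.83, array([0.4433, 0.2194, 0.017 ]))
('scene', 0.8, array([ 0.4932, -0.2187,  0.0322]))
('scene', 0.58, array([ 0.4871, -0.3487,  0.0312]))
[(0.7, 1115, [740.8, 4.9], [89.4, 233.1], 1.3), (0.53, 326, [442.8, 215.9], [38.1, 53.9], 79.7), (0.21, 2308, [599.2, 14.0], [209.7, 119.0], 16.4)]
```

```bash
python3 - <<'E'
from h import *
w=pick([.4425,.2185],np.radians(-9.5),.054)
if w>.02: place(0,w)
r.move_to([.3,-.05,.35],down(0)); look('6')
cv2.imwrite('pics/top6b.png',cv2.resize(cv2.imread('pics/top6.png'),(800,600))); cv2.imwrite('pics/scene6b.png',cv2.resize(cv2.imread('pics/scene6.png'),(800,600)))
E
```

```text
g False [0.44330456 0.21877614 0.03080828]
held 0.029839338065309244 0.02958469016230963 39.994627833366394 55.7417
g True [ 0.48802828 -0.28510416  0.04239217] [ 0.7 -0.8  3.4]
t 60.3
('top', 0.83, array([ 0.489 , -0.2206,  0.0308]))
('top', 0.69, array([ 0.4885, -0.3518,  0.0305]))
('top', 0.54, array([ 0.4898, -0.2821,  0.0348]))
('scene', 0.91, array([ 0.484 , -0.3478,  0.032 ]))
('scene', 0.81, array([ 0.4909, -0.2189,  0.033 ]))
('scene', 0.71, array([ 0.4892, -0.2863,  0.034 ]))
[(0.83, 373, [487.6, -349.0], [40.3, 57.3], 0.9), (0.66, 318, [490.5, -282.7], [40.8, 48.1], 89.4), (0.6, 272, [490.4, -215.4], [40.2, 48.6], 0.9)]
```

View pics/top6b.png

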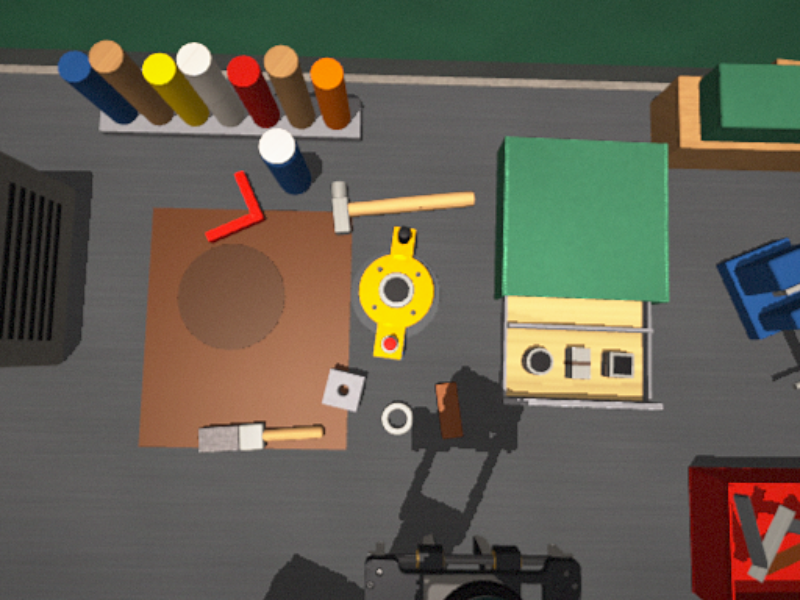

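View pics/scene6b.png

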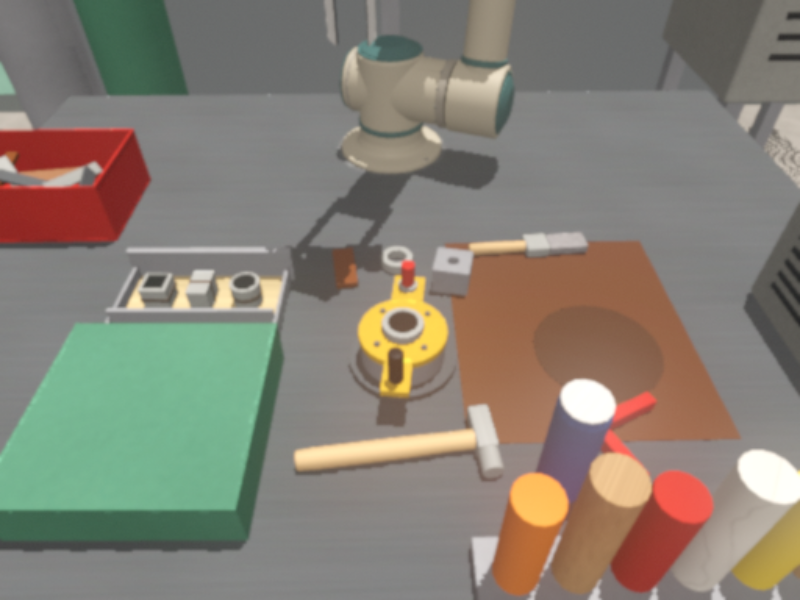

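```bash
python3 - <<'E'
from h import *
y0=-.286; a=best([.42,y0,.1],DY)
r.move_to([.365,y0+.002,.2],down(a)); gripper_to(0,10); r.move_l([.365,y0+.002,.05],vel=.2)
d=lambda x:[x,y0-np.tan(-DY)*(x-.42),.05]
print(r.move_l(d(.56),vel=.07,guard=15),telemetry.current_ee_pos(),np.round(telemetry.current_wrist_force(),1))
print(r.move_l(d(.65),vel=.03,guard=18),telemetry.current_ee_pos(),np.round(telemetry.current_wrist_force(),1))
p=telemetry.current_ee_pos(); r.hold(.3)
r.move_l([p[0]-.05,p[1],.05],vel=.1); r.move_l([p[0]-.05,p[1],.25],vel=.2); r.move_to([.3,-.05,.35],down(0))
snap('top','top7.png'); snap('scene','scene7.png')
for n in('top','scene'): print([(np.round(q['at'],4).tolist(),round(q['score'],2)) for q in models.mark_of('drawer_front',n)])
T=cv2.imread('pics/top7.png'); S=cv2.imread('pics/scene7.png'); f=lambda i:cv2.resize(i,(400,300),interpolation=cv2.INTER_CUBIC)
cv2.imwrite('pics/crop7.png',np.vstack([np.hstack([f(T),f(S)]),np.hstack([f(T[170:275,310:450]),f(S[145:250,0:140])])])); print(telemetry.current_t())
E
```

```text
False [ 0.5598791  -0.28940273  0.05004065] [-2.   0.2 -0.9]
True [ 0.58130424 -0.28960591  0.04958618] [-0.1  0.4 -0.1]
[([0.5906, -0.2904, 0.0455], 0.57)]
[([0.7584, 0.2646, -0.0058], 0.65)]
72.3583
```

View pics/crop7.png

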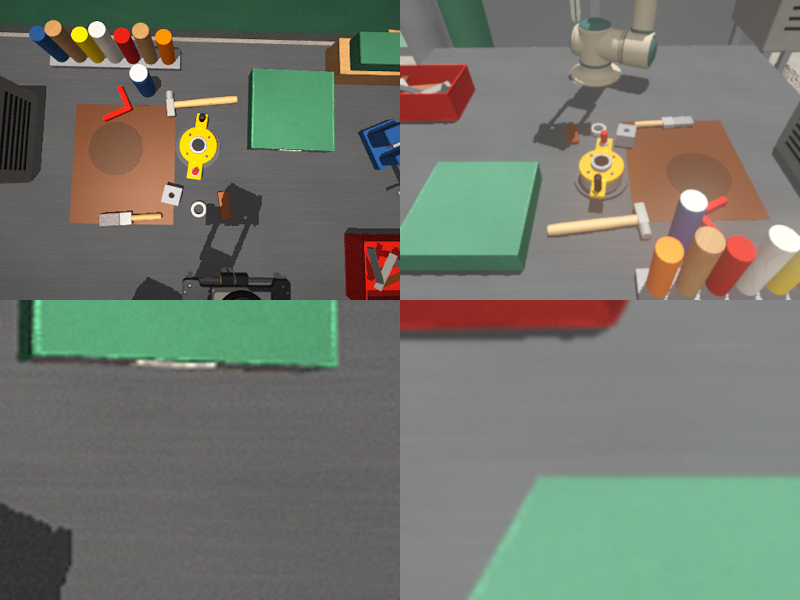

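```bash
python3 - <<'E'
from h import *
a=best([.54,-.288,.1],DY)
r.move_to([.535,-.2885,.2],down(a)); r.move_l([.535,-.2885,.05],vel=.15)
r.move_l([.572,-.289,.05],vel=.06)
for x in np.arange(.575,.600,.001):
    g=r.move_l([x,-.2893,.05],vel=.01,guard=20); f=telemetry.current_wrist_force(); p=telemetry.current_ee_pos(); print(round(x,4),g,np.round(p[0],4),np.round(f,1))
    if g or f[0]<-14: break
r.hold(.4); print(np.round(telemetry.current_wrist_force(),1))
r.move_l([.53,-.2885,.05],vel=.06); r.move_l([.53,-.2885,.25],vel=.2)
print(telemetry.current_t())
E
```

```text
0.575 False 0.575 [-1.3 -0.6 -0.2]
0.576 False 0.5761 [-1.2  0.2 -0.3]
0.577 False 0.5771 [-0.1  0.1 -0.7]
0.578 False 0.578 [ 0.5  0.  -0.6]
0.579 False 0.5791 [-0.4 -0.3  0.5]
0.58 False 0.5801 [-0.7 -0.1 -0.3]
0.581 False 0.5811 [-0.   0.5  0.1]
0.582 False 0.5817 [-1.   0.2  0.9]
0.583 False 0.5817 [-6.2 -0.   3.3]
0.584 False 0.5817 [-7.4 -1.   4.5]
0.585 False 0.5817 [-8.9 -0.8  6.1]
0.586 False 0.5817 [-11.2  -1.3   6.4]
0.587 False 0.5817 [-13.4  -0.3   8.8]
0.588 False 0.5817 [-16.3  -2.1  10.5]
[-15.8  -2.   10.2]
82.0167
```

```bash
python3 - <<'E'
from h import *
snap('scene'); snap('top')
for n in('scene','top'): print([(np.round(q['at'],4).tolist(),round(q['score'],2)) for q in models.mark_of('pin_collar',n)[:2]])
print(r.sign_off(),telemetry.current_t())
E
```

```text
[([0.5127, 0.024, 0.0576], 0.78)]
[([0.5157, 0.0223, 0.0605], 0.58)]
the job is handed in; nothing more can be done
the job is handed in; nothing more can be done
```

The job is handed in: the lock pin is down through both lugs, the three test pieces on the bench (p0, p1, p2) are in the drawer's front compartment, and the drawer is pushed against its stop. No verdict came back.

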